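# Stir the wax beads and open the safety-capped oil bottle

## Robot

A 7-joint arm with a two-finger parallel gripper is mounted at the origin on a cart in front of the work surface, level with it; the furniture and walls round the work are solid. World frame = base frame: x ahead of the robot, y to its left, z up, the work surface at z = 0. Lengths are in m, angles in rad, forces in N, time in s.
With the tool pointing down it reaches from about 0.4 to 0.875 m from the base axis. Payload 19.3 kg.
Tool frame: the origin (TCP) lies at the very end of the fingers, on their centre line; the grasp point (between the pads) lies bot.pinch_z behind it (bot.pinch_z is the distance from the TCP to the grasp point, in m); z points along the fingers, y is the line along which they close (so a half turn about z gives the same grasp; the last joint's range is limited). The gripper opens to 85 mm and grips with 20 to 120 N. Pads are 22 mm wide; open, the fingers measure 114 mm over their backs; the gripper's body (76 mm by 85 mm) begins 54 mm behind the grasp point. The pads swing forward as they close: fully open they stand 13 mm farther back than shut.
Start: joints at [-1.191, 0.521, -0.036, 1.599, 0.021, 1.021, -0.113], TCP at [0.272, 0.563, 0.231] pointing down, gripper open.
Joint ranges: [-2.91, 2.91], [-0.3, 2.13], [-1.5, 1.42], [0.17, 2.43], [-1.26, 4.41], [0.16, 1.93], [-2.52, 2.52]. Speed limits (rad/s): [1.89, 1.89, 2.39, 2.39, 3.01, 3.01, 3.01].

## Interface

Orientations are given as [roll, pitch, yaw] about the fixed x, y, z axes, in that order (R = Rz(yaw) Ry(pitch) Rx(roll)).
In Python, from workcell import bot, grab_frame, ticket gives the robot as it stands.
- The arm moves only by the tool arm_command, never from a script. Its argument "commands" is a list of rows, each a list of 3 entries, a list of its own where there are three numbers: the shift along the world's x, y, z in mm, then the turn about the world's z in rad, then the gripper command: -1 is fully open, 1 is shut, values between are in proportion. In form: [[[tx, ty, tz], roll, fingers], ...]. A call has 1 to 20 rows; each row shifts and turns the commanded pose from where the row before left it; what a row does not reach is not made up. A row lasts 1/10 s, in which the tool goes at most 50 mm and 8.59 degrees, less where a joint would pass 70% of its speed; a pose out of reach is approached as far as the arm can. A call with a gripper value outside its range is refused whole. The fingers move at their own pace and stop on an object; "newtons" is the grip in N (left out, the last holds). Time passes only in rows, so rows that do not move let the fingers close. It gives the time, the measured TCP pose, the force, the opening and the grip force at its end, in the units of the state.
- bot.observe(): the state, without advancing time (a new reading comes with each control period).
- grab_frame(name): name is "scene" or "top" or "wrist"; returns a dict with "image" (384x512x3 uint8, red, green, blue), "vertical_fov" (degrees; the focal length in pixels is half the picture's height over the tangent of half this angle, whatever the lens; pixels are square), "cx", "cy" (the principal point, pixels), "R" (3x3) and "t" (3): a world point X has camera coordinates R X + t. Camera axes: x right, y down, z forward; pixel columns grow to the right and rows downward; lengths in m; the calibration is good to about 2 mm. A picture is of the moment at which its call begins. There is no depth.
- ticket.job_done(): hands the job in; it is judged then, once.
The state is a dict: "clock": time; "qpos": joint angles; "qd": joint speeds; "joint_efforts": joint torques, N m; "position": TCP position; "tool_rot": TCP orientation; "force": force on the tool from outside, world axes, zero at the start; "moment": the same for the moment, N m; "grip_width": finger opening in m; "finger_force": force on a finger pad.
Only numpy, scipy, OpenCV 4.12 (cv2) and the standard library are available. Lean on these libraries where they do the work, as an engineer would, in place of code of your own. Each camera call takes 0.05 s, during which the arm holds its last target. There are 200 camera calls.

## Task

Get the wax ready for a colleague who will pour in the oil: take the mixing stick from its stand, stir the beads round in the bowl with it until most of them lie clearly elsewhere than before, without spilling any, and leave the stick in the bowl. Then open the oil bottle: press its safety cap down, twist it counter-clockwise until it is free, lift it clear and finish while still holding the cap, level and still, a few centimetres above the open bottle. Do not knock over or shove the other things on the table.

Things in the scene. Friction and masses are not known exactly. Their poses are not given: they have to be found in the camera images.
- bottle: Low round white bottle with a wide ribbed cap, body 68 mm across, fixed upright in a steel foot 92 mm across that cannot move or turn. Bottle and stick stand may change sides. Origin: centre of the underside, on the table; z up. Shoulder ends 105 mm up at radius 27 mm, neck 131 mm up.
- safety_cap: White ribbed round cap on the bottle, 52 mm across, 32 mm high, 40 g, a loose body. Origin: centre of its lower rim, z up; locked, the rim is 114 mm above the table. Locked, it cannot be turned or lifted. Turned counter-clockwise (from above) by 50 degrees while pressed, it is free and stays so up to 125: aim for about 80. Clockwise it is blocked. Grip it at any yaw.
- cap_top (a point): Centre of the cap's flat top; locked, 146 mm above the table. A spring in the bottle pushes the cap up with 6 N. Pressed down 6 mm (about 9.5 N) its catch comes free, at 9 mm (about 11.5 N) it meets the hard stop: keep it 7 to 9 mm down while turning. Let up after turning, it rises 3 mm above the locked height and lifts straight off.
- mouth (a point): Centre of the top of the bottle's neck, 131 mm above the table; it does not move with the cap. A grey spring insert 20 mm across stands out of it (14 mm once the cap is off).
- stick: Wooden mixing stick with a steel foot, 150 mm long, 45 g, upright and loose in its stand (foot end 12 mm, top 162 mm above the table). Origin: centre of the foot's end; z along the stick to the handle. Foot 16 mm across and 20 mm long, shaft 10 mm, handle 14 mm across over the top 52 mm. The heavy foot keeps it leaning in the bowl when let go there.
- stick_foot (a point): The lower end of the stick (centre of the foot's end face).
- stick_stand: Light wooden block 75 x 75 x 60 mm, fixed, with one hole 20 mm in diameter, 48 mm deep, in the middle of its top. Origin: centre of the underside.
- bowl: Black tint bowl, fixed to the table by its foot: round, rim 124 mm in diameter, 63 mm high, with a flat grip at the rim on its -y side. Origin 10 mm (towards the grip) from the centre of the bowl, on the table. The inner floor is 6 mm above the table.
- bowl_centre (a point): Centre of the bowl's inner floor, 6 mm above the table; axes as the bowl's (grip at -y). The floor is flat out to about 28 mm, and the wall widens to 57 mm at the rim.
- bead0: One of five alike amber wax beads, 16 mm in diameter, 12 mm high, 10 g, lying in the bowl. Origin: its centre. At the start the beads lie in an open ring of about 18 mm radius about the bowl's centre; the gap of the ring is on the side of the bowl's grip.
- bead1: One of five alike amber wax beads, 16 mm in diameter, 12 mm high, 10 g, lying in the bowl. Origin: its centre. At the start the beads lie in an open ring of about 18 mm radius about the bowl's centre; the gap of the ring is on the side of the bowl's grip.
- bead2: One of five alike amber wax beads, 16 mm in diameter, 12 mm high, 10 g, lying in the bowl. Origin: its centre. At the start the beads lie in an open ring of about 18 mm radius about the bowl's centre; the gap of the ring is on the side of the bowl's grip.
- bead3: One of five alike amber wax beads, 16 mm in diameter, 12 mm high, 10 g, lying in the bowl. Origin: its centre. At the start the beads lie in an open ring of about 18 mm radius about the bowl's centre; the gap of the ring is on the side of the bowl's grip.
- bead4: One of five alike amber wax beads, 16 mm in diameter, 12 mm high, 10 g, lying in the bowl. Origin: its centre. At the start the beads lie in an open ring of about 18 mm radius about the bowl's centre; the gap of the ring is on the side of the bowl's grip.
- dropper: Bystander: brown dropper bottle 33 x 33 x 102 mm, loose. Origin: centre of the underside.
- pot: Bystander: small round pot with a lid, 50 mm in diameter, 51 mm high, loose. Origin: centre of the underside.
- rod: Bystander: yellow perm rod 22 x 72 x 22 mm lying on the table, loose. Origin: centre of the underside.
- clip: Bystander: black hair clip 12 x 96 x 25 mm lying on the table, loose. Origin: centre of the underside.
Mind the look-alikes: they are no part of the job. Leave any green or orange look-alike of the safety_cap alone.

How it is judged:
By the outcome, as a careful person would: the job done as asked, in the order asked, and still so for the second after the job is handed in, while the arm keeps its last pose, push and grip.
It also fails if it takes over 61 s, if anything falls off the work surface, if the arm or the gripper's body presses on something with over 40 N, if the wrist force passes 120 N, or if a joint passes its speed limit or range.

## Working session

There is one attempt and no reset: what is moved stays moved. The work goes in short steps, Python scripts to look and compute and a tool call to move; the robot and the scene stay as the last step left them, time stands still between calls to the robot, and variables do not carry over. Pictures are saved under pics/ and viewed, at most 10 in all, crops included, and the job is handed in when it is done.

Besides the shell and the picture viewer there is one more tool, called by a JSON object that holds its "method" and its "body". arm_command: Moves the arm, as the interface text tells. Its arguments: {"type":"object","properties":{"commands":{"type":"array"},"newtons":{"type":"number"}},"required":["commands"]}

```bash
mkdir -p pics; cat > h.py <<'E'
import numpy as np, cv2
from workcell import bot, grab_frame, ticket
def save(f,n): cv2.imwrite('pics/'+n,f['image'][:,:,::-1])
def foc(f): return f['image'].shape[0]/2/np.tan(np.radians(f['vertical_fov'])/2)
def ray(f,u,v,z):
    d=np.array([(u-f['cx'])/foc(f),(v-f['cy'])/foc(f),1.]); R=np.array(f['R']);t=np.array(f['t'])
    o=-R.T@t; d=R.T@d; return o+d*(z-o[2])/d[2]
def proj(f,X):
    c=np.array(f['R'])@np.array(X)+np.array(f['t']); return c[:2]/c[2]*foc(f)+[f['cx'],f['cy']]
E
python3 - <<'E'
from h import *
import pickle
for n in ('top','scene'):
    f=grab_frame(n); save(f,n+'0.png'); pickle.dump(f,open(n+'.pkl','wb')); print(n,f['vertical_fov'],-np.array(f['R']).T@f['t'],f['R'])
print(bot.pinch_z,bot.observe())
E
```

```text
top 50.3610888089343 [0.31254957 0.0535511  1.10578044] [[ 0.06570555 -0.99782701  0.00490317]
 [-0.97115157 -0.06507631 -0.22941165]
 [ 0.22923222  0.01031189 -0.97331714]]
scene 45.70537991284012 [ 0.35231734 -0.61235148  0.98525567] [[ 0.97011756 -0.24247366 -0.00885629]
 [-0.19599551 -0.76160098 -0.6176971 ]
 [ 0.14303032  0.6009746  -0.78636624]]
0.0187 {'clock': 0.1, 'qpos': array([-1.19119064,  0.52193085, -0.03628959,  1.59992127,  0.02120782,
        1.02105437, -0.1128247 ]), 'qd': array([-0.00029098, -0.00262018,  0.00122917, -0.00168162,  0.00143434,
       -0.00039208, -0.00069797]), 'joint_efforts': array([ 4.84708391e-03, -9.28481627e+01,  1.98473990e+00, -3.70536625e+01,
        1.81763089e-02,  5.37408385e-03,  1.12791670e-05]), 'position': array([0.27167636, 0.56256505, 0.23080903]), 'tool_rot': array([-3.14066788e+00,  8.76831720e-05,  2.69172207e+00]), 'force': array([ 0.35227484, -0.60924238,  0.41543855]), 'moment': array([ 0.00369125, -0.00938029, -0.04300274]), 'finger_force': 0.0, 'grip_width': 0.08541815384472969}
```

View pics/top0.png

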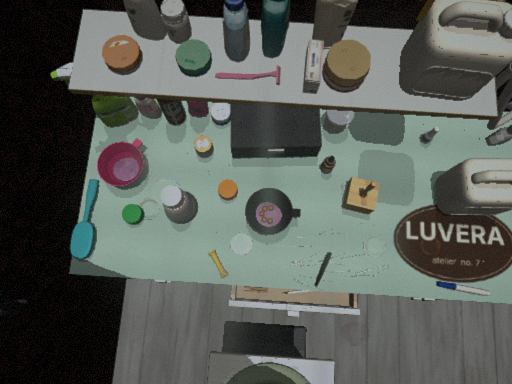

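View pics/scene0.png

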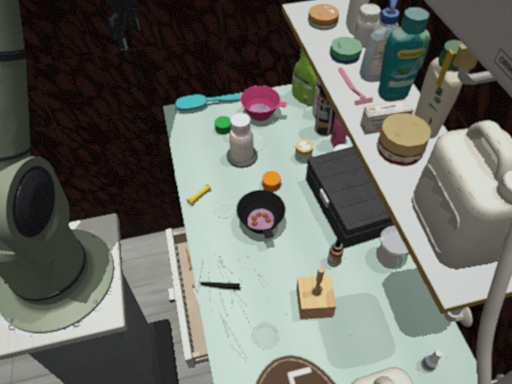

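Top view: the white ribbed cap on the bottle is at (172,195), the bowl at (269,212), and the stick in its stand at (368,187). The pot is at (203,146), the dropper at (328,165), the rod at (218,263) and the clip at (323,269).
Things that could be taken for the cap: orange cap (228,189), green cap (132,214), and the white cap on the bottle (172,195). I choose the white one. A close crop will check it.

```bash
python3 - <<'E'
from h import *
import pickle
T=pickle.load(open('top.pkl','rb'));S=pickle.load(open('scene.pkl','rb'))
def crop(f,x,y,w=60,h=60):
    return cv2.resize(f['image'][y:y+h,x:x+w],(266,266),interpolation=cv2.INTER_CUBIC)
a=np.hstack([crop(T,145,175),crop(T,240,182),crop(T,333,165)])
b=np.hstack([crop(S,210,108),crop(S,231,185),crop(S,287,260)])
cv2.imwrite('pics/c1.png',np.vstack([a,b])[:,:,::-1])
E
```

```text
(no output)
```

View pics/c1.png

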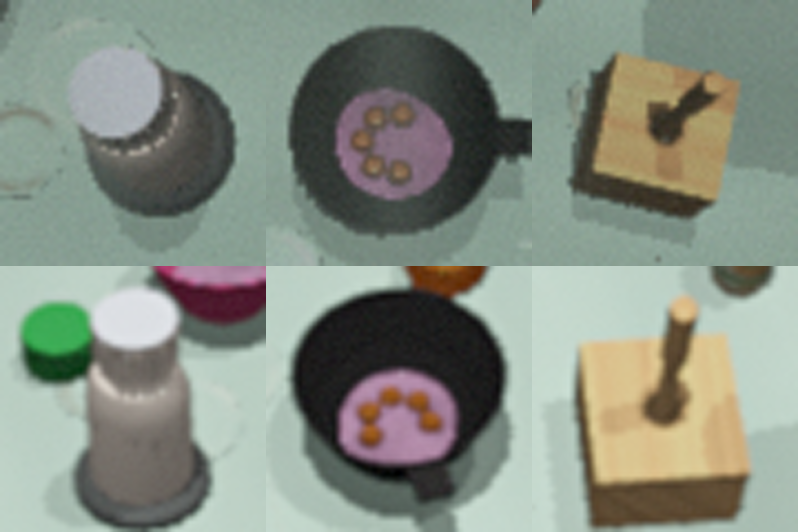

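```bash
python3 - <<'E'
from h import *
import pickle
T=pickle.load(open('top.pkl','rb'));S=pickle.load(open('scene.pkl','rb'))
k=266/60
def P(f,o,x,y,z,n): print(n,ray(f,o[0]+(x+.5)/k-.5,o[1]+(y+.5)/k-.5,z).round(4))
P(T,(145,175),115,92,.146,'capT');P(S,(210,108),137,52,.146,'capS')
P(T,(145,175),160,150,.0,'footT~')
P(T,(240,182),127.5,131,.063,'rimT');P(S,(231,185),133.5,113,.063,'rimS~')
P(T,(240,182),127,144,.006,'floorT');P(S,(231,185),132,156,.006,'floorS')
P(T,(240,182),265,135,.06,'gripT')
P(T,(333,165),181,82,.162,'stickT');P(S,(287,260),152,40,.162,'stickS')
P(T,(333,165),136,127,.06,'standT');P(S,(287,260),132,140,.06,'standS')
for x,y in((98,125),(111,109),(137,115),(107,165),(134,171)):P(T,(240,182),x,y,.016,'bead')
for n,(u,v),z in(('dropT',(328,165),.05),('pot',(203,146),.05),('rod',(218,263),.02),('clip',(323,269),.02),('orange',(228,189),.02),('box',(233,130),.08),('box corner',(234,157),.0),('green',(132,214),.02)):print(n,ray(T,u,v,z).round(3))
for u in ((110,94),(430,108)):print('shelf',ray(T,*u,.3).round(3),ray(T,*u,.2).round(3))
E
```

```text
capT [0.5197 0.2722 0.146 ]
capS [0.5207 0.2701 0.146 ]
footT~ [0.5163 0.2734 0.    ]
rimT [0.5127 0.0331 0.063 ]
rimS~ [0.5138 0.0264 0.063 ]
floorT [0.5155 0.0318 0.006 ]
floorS [0.5153 0.0362 0.006 ]
gripT [ 0.5163 -0.0477  0.06  ]
stickT [ 0.5786 -0.2117  0.162 ]
stickS [ 0.5782 -0.2129  0.162 ]
standT [ 0.5779 -0.2137  0.06  ]
standS [ 0.5785 -0.2135  0.06  ]
bead [0.5243 0.0504 0.016 ]
bead [0.5348 0.0431 0.016 ]
bead [0.5321 0.0269 0.016 ]
bead [0.4999 0.0434 0.016 ]
bead [0.4973 0.0267 0.016 ]
dropT [ 0.653 -0.12   0.05 ]
pot [0.684 0.222 0.05 ]
rod [0.374 0.156 0.02 ]
clip [ 0.377 -0.12   0.02 ]
orange [0.575 0.146 0.02 ]
box [0.724 0.141 0.08 ]
box corner [0.675 0.139 0.   ]
green [0.489 0.399 0.02 ]
shelf [0.7   0.392 0.3  ] [0.748 0.434 0.2  ]
shelf [ 0.714 -0.294  0.3  ] [ 0.764 -0.337  0.2  ]
```

The crop confirms the white ribbed cap on the steel-footed bottle. From the images: cap (0.520, 0.271), bowl centre (0.514, 0.032) and stick (0.578, -0.213). Moving to the stick.

{"method": "arm_command", "body": {"commands": [[[13, -33, 0], -0.056, -1], [[13, -33, 0], -0.056, -1], [[13, -33, 0], -0.056, -1], [[13, -33, 0], -0.056, -1], [[13, -33, 0], -0.056, -1], [[13, -33, 0], -0.056, -1], [[13, -33, 0], -0.056, -1], [[13, -33, 0], -0.056, -1], [[13, -33, 0], -0.056, -1], [[13, -33, 0], -0.056, -1], [[13, -33, 0], -0.056, -1], [[13, -33, 0], -0.056, -1], [[13, -33, 0], -0.056, -1], [[13, -33, 0], -0.056, -1], [[13, -33, 0], -0.056, -1], [[13, -33, 0], -0.056, -1], [[13, -33, 0], -0.056, -1], [[13, -33, 0], -0.056, -1], [[13, -33, 0], -0.056, -1], [[13, -33, 0], -0.056, -1]], "newtons": 40}}

```text
clock: 2.1
position: [0.532, -0.0985, 0.2311]
tool_rot: [-3.141, -0.0, 1.57]
force: [-0.2, 0.3, -0.7]
grip_width: 0.0856
finger_force: 0.0
```

{"method": "arm_command", "body": {"commands": [[[9, -23, 0], 0, -1], [[9, -23, 0], 0, -1], [[9, -23, 0], 0, -1], [[9, -23, 0], 0, -1], [[10, -23, 0], 0, -1], [[0, 0, -20], 0, -1], [[0, 0, -20], 0, -1], [[0, 0, -20], 0, -1], [[0, 0, -20], 0, -1], [[0, 0, -20], 0, -1], [[0, 0, -13], 0, -1], [[0, 0, 0], 0, -1], [[0, 0, 0], 0, 1], [[0, 0, 0], 0, 1], [[0, 0, 0], 0, 1], [[0, 0, 0], 0, 1], [[0, 0, 0], 0, 1], [[0, 0, 0], 0, 1], [[0, 0, 0], 0, 1], [[0, 0, 0], 0, 1]], "newtons": 40}}

```text
clock: 4.1
position: [0.578, -0.2123, 0.1187]
tool_rot: [3.141, 0.0, 1.572]
force: [0.1, -0.0, 5.7]
grip_width: 0.0129
finger_force: 39.0
```

{"method": "arm_command", "body": {"commands": [[[0, 0, 10], 0, 1], [[0, 0, 15], 0, 1], [[0, 0, 20], 0, 1], [[0, 0, 20], 0, 1], [[0, 0, 20], 0, 1], [[0, 0, 15], 0, 1], [[-6, 22, 0], 0, 1], [[-6, 23, 0], 0, 1], [[-7, 23, 0], 0, 1], [[-7, 23, 0], 0, 1], [[-7, 23, 0], 0, 1], [[-7, 23, 0], 0, 1], [[-6, 23, 0], 0, 1], [[-6, 23, 0], 0, 1], [[-6, 23, 0], 0, 1], [[-6, 20, 0], 0, 1], [[0, 0, 0], 0, 1], [[0, 0, 0], 0, 1]], "newtons": 40}}

```text
clock: 5.9
position: [0.514, 0.0139, 0.2192]
tool_rot: [3.141, -0.0, 1.572]
force: [-0.4, 0.1, -1.0]
grip_width: 0.0131
finger_force: 39.1
```

```bash
python3 - <<'E'
from h import *
o=bot.observe();print(o['position'],o['force'])
I=[]
for n,w in (('scene',(200,130)),('top',(215,150))):
    f=grab_frame(n); x,y=w; im=f['image'].copy()[y:y+100,x:x+100]
    p=o['position']+[0,0,-.1]  # expected foot if end 106 below TCP
    print(n,proj(f,o['position']),proj(f,o['position']-[0,0,.106]),proj(f,[.514,.032,.006]))
    I.append(cv2.resize(im,(400,400),interpolation=cv2.INTER_CUBIC))
cv2.imwrite('pics/c2.png',np.hstack(I)[:,:,::-1])
E
```

```text
[0.51396639 0.01385832 0.21922542] [-0.41575645  0.11049621 -0.99397785]
scene [262.05983235 173.2602995 ] [262.04305268 201.98540509] [260.29423032 221.19504593]
top [279.2060505  198.05119351] [276.77399086 207.39101934] [268.14713707 214.63458654]
```

View pics/c2.png

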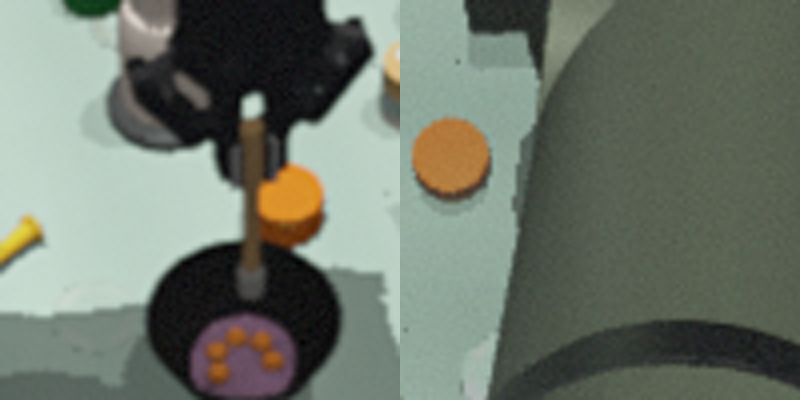

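The stick hangs upright in the grip, with its foot at about (262,204) over the ring's gap, and the beads are undisturbed. Lowering it into the gap.

{"method": "arm_command", "body": {"commands": [[[0, 0, -20], 0, 1], [[0, 0, -20], 0, 1], [[0, 0, -20], 0, 1], [[0, 0, -20], 0, 1], [[0, 0, -10], 0, 1], [[0, 0, -7], 0, 1], [[0, 0, -3], 0, 1], [[0, 0, -2], 0, 1], [[0, 0, 0], 0, 1]]}}

```text
clock: 6.9
position: [0.514, 0.0138, 0.1166]
tool_rot: [3.141, -0.0, 1.572]
force: [0.5, -0.4, -0.2]
grip_width: 0.0129
finger_force: 39.1
```

{"method": "arm_command", "body": {"commands": [[[5.6, 0.9, 0], 0, 1], [[5, 2.5, 0], 0, 1], [[4, 4, 0], 0, 1], [[2.5, 5, 0], 0, 1], [[0.9, 5.6, 0], 0, 1], [[-0.9, 5.6, 0], 0, 1], [[-2.5, 5, 0], 0, 1], [[-4, 4, 0], 0, 1], [[-5, 2.5, 0], 0, 1], [[-5.6, 0.9, 0], 0, 1], [[-5.6, -0.9, 0], 0, 1], [[-5, -2.5, 0], 0, 1], [[-4, -4, 0], 0, 1], [[-2.5, -5, 0], 0, 1], [[-0.9, -5.6, 0], 0, 1], [[0.9, -5.6, 0], 0, 1], [[2.5, -5, 0], 0, 1], [[4, -4, 0], 0, 1], [[5, -2.5, 0], 0, 1], [[5.6, -0.9, 0], 0, 1]]}}

```text
clock: 8.9
position: [0.5137, 0.0132, 0.1161]
tool_rot: [-3.14, 0.0, 1.571]
force: [-0.9, -0.2, -1.0]
grip_width: 0.0125
finger_force: 39.1
```

{"method": "arm_command", "body": {"commands": [[[5.6, 0.9, 0], 0, 1], [[5, 2.5, 0], 0, 1], [[4, 4, 0], 0, 1], [[2.5, 5, 0], 0, 1], [[0.9, 5.6, 0], 0, 1], [[-0.9, 5.6, 0], 0, 1], [[-2.5, 5, 0], 0, 1], [[-4, 4, 0], 0, 1], [[-5, 2.5, 0], 0, 1], [[-5.6, 0.9, 0], 0, 1], [[0, 0, 0], 0, 1]]}}

```text
clock: 10.0
position: [0.5132, 0.0501, 0.1164]
tool_rot: [3.141, -0.0, 1.572]
force: [-0.4, -1.4, 0.1]
grip_width: 0.0129
finger_force: 39.2
```

```bash
python3 - <<'E'
from h import *
f=grab_frame('scene'); cv2.imwrite('pics/c3.png',cv2.resize(f['image'][170:250,220:300],(480,480),interpolation=cv2.INTER_CUBIC)[:,:,::-1])
E
```

```text
(no output)
```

View pics/c3.png

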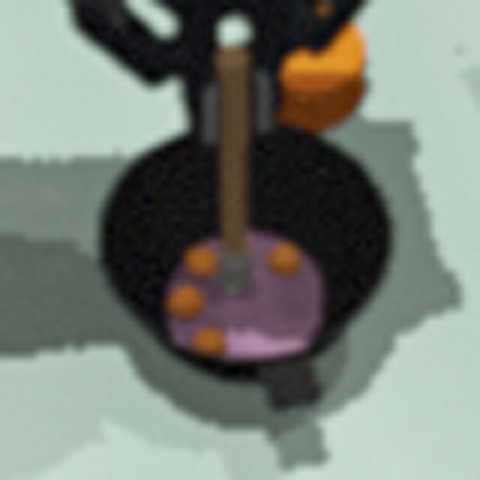

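Four beads show, at about (200,260), (185,300), (208,342) and (285,260); the fifth is probably behind the foot. I'll stir a quarter turn more, so all can be seen.

{"method": "arm_command", "body": {"commands": [[[-5.6, -0.9, 0], 0, 1], [[-5, -2.5, 0], 0, 1], [[-4, -4, 0], 0, 1], [[-2.5, -5, 0], 0, 1], [[-0.9, -5.6, 0], 0, 1], [[0, 0, 0], 0, 1]]}}

```text
clock: 10.65
position: [0.4975, 0.0313, 0.1172]
tool_rot: [3.137, -0.001, 1.571]
force: [7.9, 0.7, 4.6]
grip_width: 0.0128
finger_force: 42.4
```

```bash
python3 - <<'E'
from h import *
f=grab_frame('scene'); cv2.imwrite('pics/c4.png',cv2.resize(f['image'][170:250,220:300],(480,480),interpolation=cv2.INTER_CUBIC)[:,:,::-1])
E
```

```text
(no output)
```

View pics/c4.png

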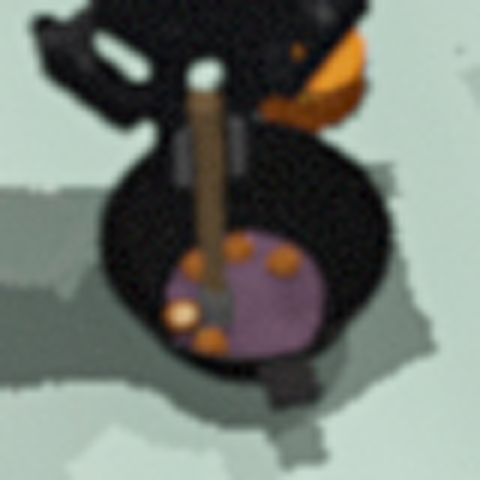

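```bash
python3 - <<'E'
from h import *
import pickle
f=pickle.load(open('scene.pkl','rb'))
c=np.array([.514,.032,0])
def q(n,L,z,k=6,o=(220,170)):
    for x,y in L:
        p=(ray(f,o[0]+(x+.5)/k-.5,o[1]+(y+.5)/k-.5,z)-c)*1000; print(n,p[:2].round(0),'r',np.hypot(*p[:2]).round(0),'ang',np.degrees(np.arctan2(p[1],p[0])).round(0))
q('old',[(369-266,411-266),(390-266,396-266),(418-266,401-266),(371-266,436-266),(430-266,421-266)],.012,266/60,(231,185))
q('c3',[(200,260),(185,300),(208,342),(285,260)],.012);q('c3foot',[(235,285)],.01)
q('c4',[(193,265),(238,247),(285,260),(183,315),(210,342)],.012);q('c4foot',[(214,308)],.01)
E
```

```text
old [-14.  12.] r 19.0 ang 140.0
old [ 0. 19.] r 19.0 ang 89.0
old [15. 12.] r 19.0 ang 37.0
old [-17.  -5.] r 18.0 ang -163.0
old [19. -4.] r 19.0 ang -11.0
c3 [-13.  26.] r 29.0 ang 117.0
c3 [-24.   7.] r 26.0 ang 163.0
c3 [-20. -16.] r 26.0 ang -141.0
c3 [23. 17.] r 28.0 ang 37.0
c3foot [-1. 11.] r 11.0 ang 97.0
c4 [-17.  24.] r 29.0 ang 125.0
c4 [ 5. 29.] r 29.0 ang 81.0
c4 [23. 17.] r 28.0 ang 37.0
c4 [-27.  -0.] r 27.0 ang -180.0
c4 [-19. -16.] r 25.0 ang -140.0
c4foot [-13.   1.] r 13.0 ang 174.0
```

The beads were pushed outward to r≈25–29 mm with a modest turn of about 40°, and the foot ran inside them. I'll sweep at a larger radius, slightly raised and with a firmer grip, to carry them round.

{"method": "arm_command", "body": {"commands": [[[2, 0, 3], 0, 1], [[2, -1, 3], 0, 1], [[6, -4, 0], 0, 1], [[6, -4, 0], 0, 1], [[7, -6, 0], 0, 1], [[7, -6, 0], 0, 1], [[0, 0, 0], 0, 1]], "newtons": 110}}

```text
clock: 11.4
position: [0.5266, 0.0096, 0.1221]
tool_rot: [3.141, 0.001, 1.57]
force: [-0.5, 0.6, -0.3]
grip_width: 0.0116
finger_force: 107.2
```

{"method": "arm_command", "body": {"commands": [[[5.8, 4.7, 0], 0, 1], [[4.1, 6.3, 0], 0, 1], [[2, 7.3, 0], 0, 1], [[-0.4, 7.5, 0], 0, 1], [[-2.7, 7, 0], 0, 1], [[-4.7, 5.8, 0], 0, 1], [[-6.3, 4.1, 0], 0, 1], [[-7.3, 2, 0], 0, 1], [[-7.5, -0.4, 0], 0, 1], [[-7, -2.7, 0], 0, 1], [[-5.8, -4.7, 0], 0, 1], [[-4.1, -6.3, 0], 0, 1], [[-2, -7.3, 0], 0, 1], [[0.4, -7.5, 0], 0, 1], [[0, 0, 0], 0, 1]]}}

```text
clock: 12.9
position: [0.493, 0.0273, 0.124]
tool_rot: [3.135, -0.002, 1.571]
force: [7.1, 6.9, 22.1]
grip_width: 0.0111
finger_force: 109.9
```

```bash
python3 - <<'E'
from h import *
f=grab_frame('scene'); cv2.imwrite('pics/c5.png',cv2.resize(f['image'][170:250,220:300],(480,480),interpolation=cv2.INTER_CUBIC)[:,:,::-1])
E
```

```text
(no output)
```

View pics/c5.png

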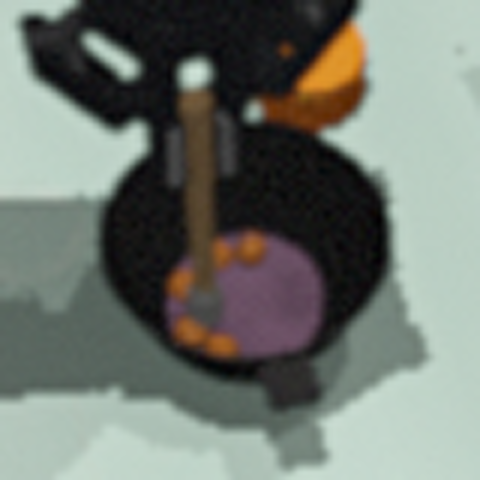

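Beads are now at about (255,247), (222,253), (180,283), (187,330) and (222,345), well round from their start. The +x side is clear, so I'll bring the foot there and look once more before letting go.

{"method": "arm_command", "body": {"commands": [[[5, 1, 1], 0, 1], [[7, 0, 1], 0, 1], [[7, 0, 0], 0, 1], [[7, 0, 0], 0, 1], [[6, 0, -2], 0, 1], [[3, 0, -3], 0, 1], [[0, 0, -3], 0, 1], [[0, 0, 0], 0, 1], [[0, 0, 0], 0, 1]]}}

```text
clock: 13.85
position: [0.5249, 0.0275, 0.1161]
tool_rot: [-3.141, 0.0, 1.572]
force: [0.2, -0.1, -0.7]
grip_width: 0.0114
finger_force: 107.3
```

```bash
python3 - <<'E'
from h import *
f=grab_frame('scene'); cv2.imwrite('pics/c6.png',cv2.resize(f['image'][170:250,220:300],(480,480),interpolation=cv2.INTER_CUBIC)[:,:,::-1])
E
```

```text
(no output)
```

View pics/c6.png

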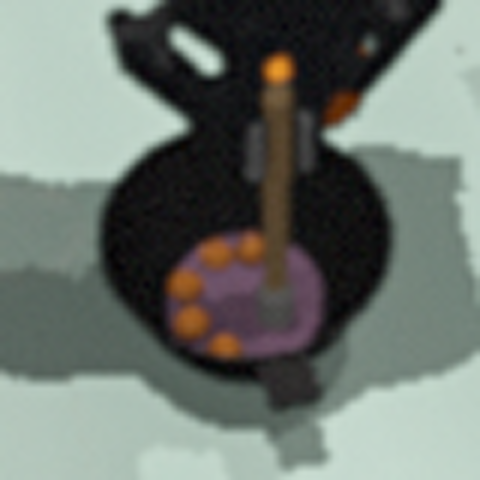

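Beads at (252,247), (217,253), (186,284), (192,322) and (225,346) have moved about 16–33 mm. I'll make one more sweep for margin.

{"method": "arm_command", "body": {"commands": [[[6, 4, 3], 0, 1], [[6.5, 5, 2], 0, 1], [[-2.7, 7, 0], 0, 1], [[-4.7, 5.8, 0], 0, 1], [[-6.3, 4.1, 0], 0, 1], [[-7.3, 2, 0], 0, 1], [[-7.5, -0.4, 0], 0, 1], [[-7, -2.7, 0], 0, 1], [[-5.8, -4.7, 0], 0, 1], [[-4.1, -6.3, 0], 0, 1], [[-2, -7.3, 0], 0, 1], [[0.4, -7.5, 0], 0, 1], [[2.7, -7, 0], 0, 1], [[4.7, -5.8, 0], 0, 1], [[0, 0, 0], 0, 1]]}}

```text
clock: 15.4
position: [0.4982, 0.0136, 0.1215]
tool_rot: [3.141, -0.0, 1.571]
force: [0.9, 2.2, 1.6]
grip_width: 0.0114
finger_force: 107.8
```

{"method": "arm_command", "body": {"commands": [[[4, 4, 1], 0, 1], [[6, 4, 1], 0, 1], [[7, 4, 0], 0, 1], [[7, 3, -1], 0, 1], [[5, 1, -2], 0, 1], [[0, 0, -2], 0, 1], [[0, 0, -2], 0, 1], [[0, 0, 0], 0, 1], [[0, 0, 0], 0, 1]]}}

```text
clock: 16.3
position: [0.5269, 0.0296, 0.1163]
tool_rot: [-3.141, 0.0, 1.571]
force: [-0.3, 0.6, -0.1]
grip_width: 0.0114
finger_force: 107.7
```

```bash
python3 - <<'E'
from h import *
f=grab_frame('scene'); cv2.imwrite('pics/c7.png',cv2.resize(f['image'][170:250,220:300],(480,480),interpolation=cv2.INTER_CUBIC)[:,:,::-1])
E
```

```text
(no output)
```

View pics/c7.png

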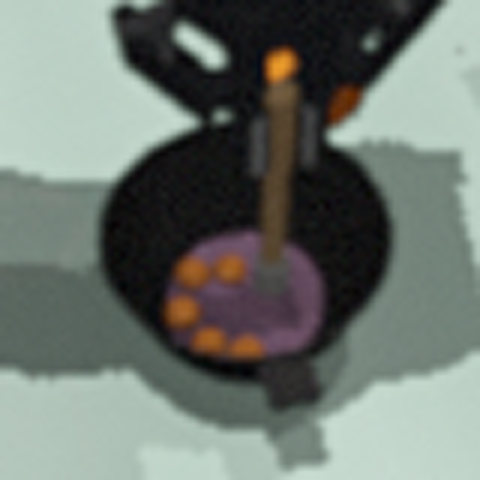

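Beads at (230,268), (192,271), (183,311), (210,341) and (245,347) are now all well displaced, and none has spilled. Releasing the stick at the clear +x side.

{"method": "arm_command", "body": {"commands": [[[4, 0, 0], 0, 1], [[0, 0, -1], 0, 1], [[0, 0, 0], 0, 0.4], [[0, 0, 0], 0, 0.2], [[0, 0, 0], 0, 0], [[0, 0, 0], 0, -0.5], [[0, 0, 0], 0, -1], [[0, 0, 0], 0, -1], [[0, 0, 0], 0, -1], [[0, 0, 0], 0, -1], [[0, 0, 10], 0, -1], [[0, 0, 15], 0, -1], [[0, 0, 25], 0, -1], [[0, 0, 30], 0, -1], [[0, 0, 30], 0, -1], [[0, 0, 20], 0, -1], [[0, 0, 0], 0, -1]]}}

```text
clock: 18.05
position: [0.5322, 0.0298, 0.2485]
tool_rot: [3.137, -0.001, 1.571]
force: [0.2, -0.2, -0.4]
grip_width: 0.0853
finger_force: 0.0
```

```bash
python3 - <<'E'
from h import *
f=grab_frame('scene'); cv2.imwrite('pics/c8.png',cv2.resize(f['image'][90:250,190:330],(525,600),interpolation=cv2.INTER_CUBIC)[:,:,::-1])
E
```

```text
(no output)
```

View pics/c8.png

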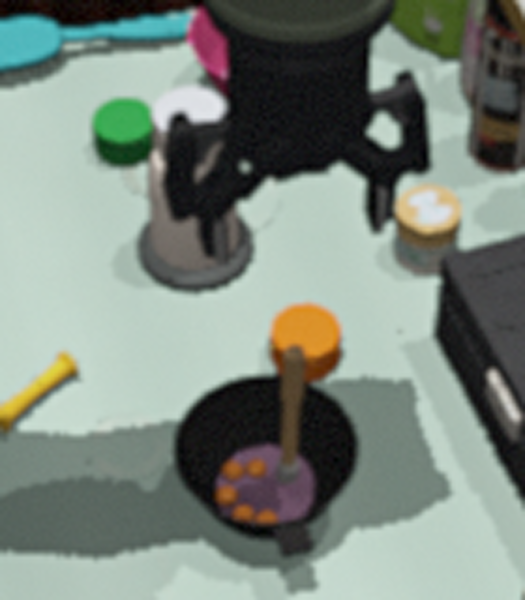

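The stick leans in the bowl over the +y rim, with all five beads inside and the other things unmoved. Now to the cap.

{"method": "arm_command", "body": {"commands": [[[-1.5, 30, 0], -0.025, -1], [[-1.5, 30, 0], -0.025, -1], [[-1.5, 30, 0], -0.025, -1], [[-1.5, 30, 0], -0.025, -1], [[-1.5, 30, 0], -0.025, -1], [[-1.5, 30, 0], -0.025, -1], [[-1.5, 30, 0], -0.025, -1], [[-1.5, 31, 0], -0.025, -1], [[0, 0, -30], 0, -1], [[0, 0, -30], 0, -1], [[0, 0, -30], 0, -1], [[0, 0, -20], 0, -1], [[0, 0, -15], 0, -1], [[0, 0, -6], 0, -1], [[0, 0, 0], 0, -1], [[0, 0, 0], 0, -1]]}}

```text
clock: 19.7
position: [0.5196, 0.2709, 0.115]
tool_rot: [3.141, -0.001, 1.372]
force: [0.1, 0.6, 0.7]
grip_width: 0.0856
finger_force: 0.0
```

```bash
python3 - <<'E'
from h import *
o=bot.observe();print(o['qpos'].round(2),o['position'].round(4),o['force'].round(1),o['tool_rot'].round(3),o['clock'])
f=grab_frame('wrist'); im=f['image']
# white-cap blob in the wrist view -> centre at cap-top height
h=cv2.cvtColor(im,cv2.COLOR_RGB2HSV); m=((h[...,1]<45)&(h[...,2]>170)).astype(np.uint8)
n,l,s,c=cv2.connectedComponentsWithStats(m)
for i in np.argsort(-s[1:,4])[:4]+1: print(s[i],c[i],ray(f,*c[i],.146).round(4))
print('expected',proj(f,[.52,.271,.146]))
E
```

```text
[-0.82  0.64  0.35  1.82 -0.3   0.74 -0.51] [0.5196 0.2709 0.115 ] [0.1 0.6 0.7] [ 3.141e+00 -1.000e-03  1.372e+00] 19.7
[    0     0   512   316 77212] [274.13798373 108.32518261] [0.5374 0.3434 0.146 ]
[ 154  271  213   98 6033] [227.13509034 329.67909829] [0.4999 0.2554 0.146 ]
[487 203  25  43 713] [501.6002805  223.48667602] [0.6156 0.2836 0.146 ]
[422 373  27  11 188] [434.04787234 379.44148936] [0.5877 0.2085 0.146 ]
expected [265.33008152 292.19898712]
```

{"method": "arm_command", "body": {"commands": [[[0, 0, 0], 0, 1], [[0, 0, 0], 0, 1], [[0, 0, 0], 0, 1], [[0, 0, 0], 0, 1], [[0, 0, 0], 0, 1], [[0, 0, 0], 0, 1], [[0, 0, 0], 0, 1]], "newtons": 80}}

```text
clock: 20.45
position: [0.5193, 0.271, 0.1147]
tool_rot: [3.141, -0.001, 1.372]
force: [-2.1, -0.8, 5.5]
grip_width: 0.0497
finger_force: 81.5
```

{"method": "arm_command", "body": {"commands": [[[0, 0, -2], 0, 1], [[0, 0, -2], 0, 1], [[0, 0, 0], 0, 1], [[0, 0, 0], 0, 1]]}}

```text
clock: 20.85
position: [0.5193, 0.271, 0.1108]
tool_rot: [3.141, -0.001, 1.372]
force: [-2.7, -1.1, 7.9]
grip_width: 0.0496
finger_force: 81.6
```

{"method": "arm_command", "body": {"commands": [[[0, 0, -2], 0, 1], [[0, 0, -2], 0, 1], [[0, 0, 0], 0, 1], [[0, 0, 0], 0, 1]]}}

```text
clock: 21.25
position: [0.5193, 0.271, 0.1069]
tool_rot: [3.141, -0.001, 1.372]
force: [-2.4, -1.5, 10.1]
grip_width: 0.0496
finger_force: 81.8
```

{"method": "arm_command", "body": {"commands": [[[0, 0, -0.5], 0, 1], [[0, 0, 0], 0.1, 1], [[0, 0, 0], 0.1, 1], [[0, 0, 0], 0.1, 1], [[0, 0, 0], 0.1, 1], [[0, 0, 0], 0, 1]]}}

```text
clock: 21.85
position: [0.5198, 0.2712, 0.1067]
tool_rot: [3.14, -0.001, 1.776]
force: [-0.8, 0.4, 10.9]
grip_width: 0.0493
finger_force: 82.0
```

```bash
python3 -c "
from h import *
o=bot.observe();print(o['moment'],o['force'],o['qpos'].round(2))"
```

```text
[0.07519626 0.2593534  0.06372359] [-0.80162024  0.43718642 10.93609507] [-0.74  0.63  0.23  1.82 -0.21  0.71 -0.19]
```

{"method": "arm_command", "body": {"commands": [[[0, 0, 0], 0.1, 1], [[0, 0, 0], 0.1, 1], [[0, 0, 0], 0.1, 1], [[0, 0, 0], 0.1, 1], [[0, 0, 0], 0.1, 1], [[0, 0, 0], 0.1, 1], [[0, 0, 0], 0.1, 1], [[0, 0, 0], 0.1, 1], [[0, 0, 0], 0.1, 1], [[0, 0, 0], 0.1, 1], [[0, 0, 0], 0, 1], [[0, 0, 0], 0, 1]]}}

```text
clock: 23.05
position: [0.52, 0.2712, 0.1067]
tool_rot: [3.14, 0.001, 2.772]
force: [0.0, -0.1, 10.6]
grip_width: 0.0496
finger_force: 82.0
```

```bash
python3 -c "
from h import *
o=bot.observe();print(o['moment'],o['force'],o['qpos'].round(2))"
```

```text
[0.01395936 0.03645898 0.04893527] [ 0.0154685  -0.08388597 10.64199954] [-0.55  0.62 -0.04  1.81  0.04  0.72  0.59]
```

Turned 80° with little torque, so the cap followed. Letting it up and checking that the spring force falls away.

{"method": "arm_command", "body": {"commands": [[[0, 0, 3], 0, 1], [[0, 0, 3], 0, 1], [[0, 0, 3], 0, 1], [[0, 0, 2], 0, 1], [[0, 0, 2], 0, 1], [[0, 0, 0], 0, 1]]}}

```text
clock: 23.65
position: [0.5192, 0.2708, 0.119]
tool_rot: [3.141, 0.0, 2.772]
force: [1.8, 1.6, 0.4]
grip_width: 0.0496
finger_force: 82.6
```

{"method": "arm_command", "body": {"commands": [[[0, 0, 3], 0, 1], [[0, 0, 5], 0, 1], [[0, 0, 8], 0, 1], [[0, 0, 10], 0, 1], [[0, 0, 10], 0, 1], [[0, 0, 8], 0, 1], [[0, 0, 5], 0, 1], [[0, 0, 3], 0, 1], [[0, 0, 0], 0, 1], [[0, 0, 0], 0, 1], [[0, 0, 0], 0, 1], [[0, 0, 0], 0, 1], [[0, 0, 0], 0, 1]]}}

```text
clock: 24.95
position: [0.5191, 0.2708, 0.1706]
tool_rot: [-3.141, -0.0, 2.772]
force: [-1.0, 0.1, -0.0]
grip_width: 0.0496
finger_force: 83.0
```

```bash
python3 - <<'E'
from h import *
import pickle
o=bot.observe();print(o['position'],o['force'],o['grip_width'],o['finger_force'],abs(o['qd']).max())
# picture check by numbers: old cap place vs lifted cap place, and beads, in scene
S0=pickle.load(open('scene.pkl','rb'))['image'].astype(int);f=grab_frame('scene');S=f['image'].astype(int)
for n,X in(('old cap rim front',[.52,.245,.118]),('cap side now',[.52,.245,.185]),('cap side low now',[.52,.245,.176]),('gap',[.52,.245,.16]),('neck front',[.52,.252,.122])):
    u,v=proj(f,X).round().astype(int);print(n,(u,v),S0[v,u],S[v,u])
h=cv2.cvtColor(f['image'],cv2.COLOR_RGB2HSV);m=((h[...,0]<20)&(h[...,1]>150)&(h[...,2]>90)).astype(np.uint8)
m[:,:245]=0;m[:,275:]=0;m[:205]=0;m[235:]=0
print('bead px',m.sum(), np.argwhere(m)[:,::-1].mean(0))
print('neck col',[tuple(S[v,int(proj(f,[.52,.271,.13])[0])]) for v in range(105,150,3)])
E
```

```text
[0.51912489 0.27079331 0.17062186] [-0.97985922  0.14525038 -0.04833293] 0.049638357138949006 82.9963962547481 0.0020930491418441432
old cap rim front (np.int64(243), np.int64(133)) [108 102  97] [133 126 119]
cap side now (np.int64(242), np.int64(115)) [221 225 229] [86 84 78]
cap side low now (np.int64(242), np.int64(117)) [220 224 227] [84 82 78]
gap (np.int64(242), np.int64(122)) [220 224 228] [45 45 46]
neck front (np.int64(242), np.int64(131)) [103  97  91] [97 94 87]
bead px 51 [254.1372549  221.41176471]
neck col [(np.int64(13), np.int64(17), np.int64(16)), (np.int64(19), np.int64(18), np.int64(18)), (np.int64(22), np.int64(23), np.int64(26)), (np.int64(44), np.int64(46), np.int64(45)), (np.int64(41), np.int64(43), np.int64(41)), (np.int64(65), np.int64(63), np.int64(65)), (np.int64(50), np.int64(48), np.int64(49)), (np.int64(109), np.int64(104), np.int64(98)), (np.int64(103), np.int64(97), np.int64(91)), (np.int64(99), np.int64(93), np.int64(89)), (np.int64(130), np.int64(123), np.int64(117)), (np.int64(138), np.int64(130), np.int64(124)), (np.int64(114), np.int64(107), np.int64(101)), (np.int64(105), np.int64(99), np.int64(92)), (np.int64(101), np.int64(94), np.int64(90))]
```

```bash
python3 -c "
from workcell import ticket
print(ticket.job_done())"
```

```text
the job is handed in; nothing more can be done
None
```

I handed the job in at about 25 s, with no verdict returned: the beads were stirred an estimated 20–35 mm from their start with none spilled, the stick leans in the bowl, and the free cap is held level about 4 cm above the open bottle. With the picture limit used up, the lift-off was checked from grip width, force and pixel values, not by eye.

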